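Set the featherboard on the router table

ROBOT

A 6-joint arm with a two-finger parallel gripper is mounted at the origin on the work surface. World frame = base frame: x ahead of the robot, y to its left, z up, the work surface at z = 0. Lengths are in m, angles in rad, forces in N, time in s.
With the tool pointing down it reaches from about 0.275 to 0.875 m from the base axis. Payload 12.5 kg.
Tool frame: the origin (TCP) lies at the very end of the fingers, on their centre line; the grasp point (between the pads) lies 19 mm behind it; z points along the fingers, y is the line along which they close (so a half turn about z gives the same grasp; the last joint's range is limited). The gripper opens to 85 mm and grips with 20 to 120 N. Pads are 22 mm wide; open, the fingers measure 114 mm over their backs; the gripper's body (76 mm by 85 mm) begins 54 mm behind the grasp point. The pads swing forward as they close: fully open they stand 13 mm farther back than shut.
Start: joints at [1.072, 0.351, 1.652, -0, 1.139, -0.085], TCP at [0.221, 0.504, 0.231] pointing down, gripper open.
Joint ranges: [-2.75, 2.75], [-0.79, 2.1], [0.01, 2.65], [-1.57, 4.71], [0.07, 3.14], [-2.87, 2.87]. Speed limits (rad/s): [2.22, 2.22, 2.79, 3.14, 3.14, 3.14].

INTERFACE

Orientations are given as a 3x3 rotation matrix whose columns are the frame's x, y, z axes.
In Python, from bench import manip gives the robot as it stands. Calls block until the motion is done:
- manip.move_ptp(position, orientation): joint-space move of the TCP to a pose.
- manip.move_l(position, attitude=None, max_speed=0.15): straight line of the TCP; attitude=None keeps the orientation; max_speed is the mean speed in m/s.
- manip.move_j(angles): joint-space move.
- manip.set_gripper(opening, effort=None): opening from 0.0 (shut) to 1.0 (fully open); effort is the grip in N (None keeps the last); returns when the fingers have stopped.
- manip.dwell(seconds).
- manip.inverse_kinematics(position, orientation): joint angles nearest the present ones, or None.
- manip.grab_frame(name): name is "side" or "top" or "wrist"; returns (picture, depth): 384x512x3 uint8, red, green, blue; 384x512 float32, m along the optical axis (not along the pixel's ray), 0 where there is no reading.
- manip.get_calibration(name): a dict with "camera_matrix" (3x3 intrinsics, pixels), "R" (3x3) and "t" (3): a world point X has camera coordinates R X + t. Camera axes: x right, y down, z forward; pixel columns grow to the right and rows downward; lengths in m; the calibration is good to about 2 mm. A picture is of the moment at which its call begins: read the wrist's pose just before it. get_calibration takes no time and is no camera call; for the wrist camera it gives the pose at the moment of the call.
A pose or a line that the arm cannot do raises manip.Unreachable and nothing moves.
- manip.sign_off(): hands the job in; it is judged then, once.
Trained networks look in the newest picture that a camera, given by its name, has taken for a name from the list of things; names that differ only in an ending like _2 or _b are one class to them, and where a whole thing is asked for, a point or a joint stands for the part that bears it (a point fixed in the world has none). Each returns a list of dicts, best first, with "confidence" (0 to 1); they miss things now and then, are a little off and sometimes report something else, mostly with a low value. They report only what shows in the picture. A call takes as long as a camera call. They do not tell look-alikes from the thing itself.
- manip.look_for(camera, name): "at" ([x, y, z] in m, in world coordinates, good to about 4 mm: the middle of the surface that is visible of it).
Readings, each from a call of its own:
- manip.current_time(): time.
- manip.current_qpos(): joint angles.
- manip.current_joint_vel(): joint speeds.
- manip.current_joint_torque(): joint torques, N m.
- manip.current_ee_pos(): TCP position.
- manip.current_tcp_rot(): TCP orientation.
- manip.current_force(): force on the tool from outside, world axes, zero at the start.
- manip.current_ft_torque(): the same for the moment, N m.
- manip.current_grip_width(): opening from 0.0 (shut) to 1.0 (fully open).
- manip.current_grip_force(): force on a finger pad.
Only numpy, scipy, OpenCV 4.12 (cv2) and the standard library are available. Lean on these libraries where they do the work, as an engineer would, in place of code of your own. Each camera call takes 0.05 s, during which the arm holds its last target. There are 200 camera calls.

TASK

Get the router table ready for a moulding cut: lift the red push block out of the way and lay it flat on the black rubber mat, slide the dark wooden blank flat against the fence on the near side of the cutter, and then slide the yellow featherboard up so that, left on its own, its fingers hold the blank against the fence with a light spring pressure of about 7 newtons. The blank is delicate: neither your fingers nor the featherboard may ever press on it with more than 15 newtons, and leave the other things on the bench where they are.

Things in the scene. Friction and masses are not known exactly. Their poses are not given: they have to be found in the camera images.
- router_fence: Router fence, fixed: two brown faces 75 mm high on an aluminium beam, black dust box behind. Its x runs along the fence (direction of feed), y squarely out of the face towards the work, z up. Origin: on the face (plane y = 0) at bench level, z = 0. The near face spans x = -160 to +125 mm; the blank belongs on it, its far end short of the opening (blank centre x between -80 and +20 mm).
- cutter (a point): The cutter, at bench level, in the 50 mm opening between the fence's near and far faces, 150 mm along x from the fence's origin; it stands 34 mm high.
- featherboard: Yellow featherboard on a track square to the fence: it only slides along the fence's y. Axes as the fence. Origin: on the bench, on the centre line, at the line of the unbent fingertips (at fence y = 50 mm they just touch a flush blank). Plate 74 mm wide, y 36 to 135 mm, top at z = 19 mm; two black knobs, 34 mm across, z 22 to 46 mm, at y = 65 and 108 mm. Push the rear edge or hold a knob.
- feather_tail (a point): Middle of the featherboard's flat rear edge, at z = 10 mm, where it can be pushed. The knobs are nipped up, so it slides stiffly with a steady drag of 10 to 14 N and stays where it is left, fingers bent or not. When it is pushed, the drag adds to the finger pressure: feel the drag before the fingers touch.
- feather_tips (a point): Middle of the row of six unbent fingertips, at z = 10 mm; the row runs 29 mm either way along the fence. The fingers are 55 mm long, lean 45 degrees towards the fence's +x and spring back when pressed. They are far softer than solid contact; their stiffness is not given: judge the pressure by feel.
- blank: Dark wooden moulding blank, a loose bar 200 mm long (its x) by 50 mm wide (its y) by 22 mm high, about 0.15 kg. Origin: centre of its underside. It starts clear of the fence, roughly along it, between the fence and the featherboard.
- push_block: Red push block, loose, about 0.25 kg: a sole 180 mm long (its x) by 60 mm wide (its y) and 18 mm thick, with a straight handle bar along x, 130 mm long, 26 mm wide and 26 mm high, centred 105 mm above the underside (top at 118 mm) on two posts. Origin: centre of its underside. It starts between the blank and the fence.
- mat: Black rubber mat, fixed, 280 mm (its x) by 170 mm (its y), 4 mm thick. Origin: centre of its underside.
- mallet: Wooden mallet lying on the bench, leave alone: head 62 x 115 x 70 mm, handle 190 mm towards its -x. Origin under the middle of the head.
- glue: Yellow glue bottle, 60 mm across and 170 mm high, leave alone. Origin under its centre.
- tin: Blue tin, 86 mm across and 100 mm high, leave alone. Origin under its centre.
- tape: Roll of blue tape lying flat, 100 mm across and 25 mm high, leave alone. Origin under its centre.
- bit_jar: Glass jar with a steel cap, 64 mm across and 85 mm high, leave alone. Origin under its centre.
- try_square: Try square lying flat, leave alone: dark wooden stock 26 x 110 x 18 mm (along its y), steel blade 150 mm towards its +x. Origin under the middle of the stock.
- collet_wrench: Steel spanner, 170 mm long along its x, lying flat, leave alone. Origin under its middle.
There are look-alikes about, which are no part of the job. Several things look just like the push_block: the one meant starts farthest to the robot's right.

How it is judged:
By the outcome, as a careful person would: the job done as asked, in the order asked, and still so for the second after the job is handed in, with the robot touching nothing.
It also fails if it takes over 72 s, if anything falls off the work surface, if the arm or the gripper's body presses on something with over 40 N, if the wrist force passes 120 N, or if a joint passes its speed limit or range.

## Working session

There is one attempt and no reset: what is moved stays moved. The work goes in short steps, each a Python script; the robot and the scene stay as the last script left them, time stands still between calls to the robot, and variables do not carry over. Pictures are saved under pics/ and viewed, at most 10 in all, crops included, and the job is handed in when it is done.

```bash
mkdir -p pics; python3 - <<'E'
from bench import manip
import cv2,numpy as np
for c in ("top","side"):
    im,d=manip.grab_frame(c); cv2.imwrite(f"pics/{c}0.png",im[...,::-1]); np.savez(f"pics/{c}0.npz",im=im,d=d)
    cal=manip.get_calibration(c); print(c,np.round(cal["R"],3).tolist(),np.round(cal["t"],3),cal["camera_matrix"].tolist() if hasattr(cal["camera_matrix"],'tolist') else cal["camera_matrix"])
    for n in ["router_fence","featherboard","blank","push_block","mat","mallet","glue","tin","tape","bit_jar","try_square","collet_wrench"]:
        print(n,[(np.round(r["at"],3).tolist(),round(r["confidence"],2)) for r in manip.look_for(c,n)][:4])
print(manip.current_time())
E
```

```text
top [[-0.004, -1.0, -0.028], [-0.982, 0.01, -0.189], [0.189, 0.027, -0.982]] [0.038 0.521 1.038] [[381.02617295887507, 0.0, 250.8528919945974], [0.0, 381.02617295887507, 192.98686897265375], [0.0, 0.0, 1.0]]
router_fence [([0.639, -0.192, 0.015], 0.97)]
featherboard [([0.522, 0.108, 0.017], 0.78)]
blank [([0.509, -0.031, 0.022], 0.94)]
push_block [([0.505, -0.11, 0.017], 0.81), ([0.221, 0.3, 0.02], 0.72)]
mat [([0.561, -0.346, 0.114], 0.58), ([0.714, -0.103, 0.084], 0.36)]
mallet [([0.786, 0.007, 0.061], 0.83), ([0.56, -0.346, 0.114], 0.72)]
glue [([0.559, -0.345, 0.114], 0.57)]
tin [([0.369, -0.329, 0.102], 0.64)]
tape [([0.483, -0.338, 0.026], 0.94)]
bit_jar [([0.786, 0.006, 0.062], 0.71), ([0.716, -0.104, 0.086], 0.56), ([0.483, -0.339, 0.026], 0.42)]
try_square [([0.67, 0.074, 0.012], 0.75), ([0.522, 0.113, 0.018], 0.34)]
collet_wrench [([0.426, 0.13, 0.005], 0.91)]
side [[0.978, -0.21, -0.012], [-0.145, -0.634, -0.76], [0.152, 0.744, -0.65]] [-0.48   0.125  0.896] [[350.8771146400833, 0.0, 259.5375858063012], [0.0, 350.8771146400833, 193.89603726936227], [0.0, 0.0, 1.0]]
router_fence [([0.642, -0.222, 0.041], 0.66)]
featherboard [([0.517, 0.089, 0.023], 0.74), ([0.508, -0.122, 0.098], 0.24)]
blank [([0.452, -0.047, 0.026], 0.71)]
push_block [([0.508, -0.122, 0.098], 0.77), ([0.213, 0.297, 0.031], 0.66), ([0.519, 0.091, 0.023], 0.19)]
mat [([0.534, 0.379, 0.005], 0.84)]
mallet [([0.786, -0.024, 0.053], 0.69)]
glue [([0.508, -0.123, 0.1], 0.7), ([0.562, -0.378, 0.107], 0.62)]
tin [([0.374, -0.363, 0.1], 0.97)]
tape [([0.478, -0.352, 0.031], 0.84)]
bit_jar [([0.72, -0.125, 0.064], 0.92)]
try_square [([0.667, 0.034, 0.019], 0.85), ([0.562, -0.382, 0.105], 0.71)]
collet_wrench [([0.43, 0.115, 0.004], 0.68)]
1.3
```

View pics/top0.png

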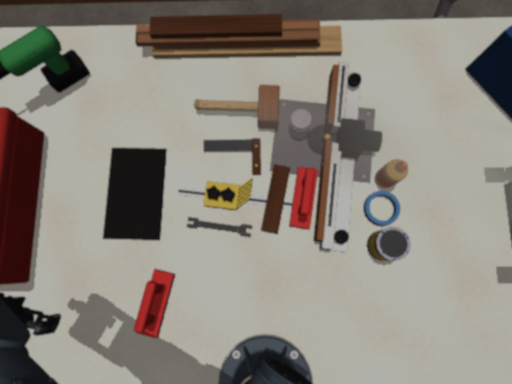

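View pics/side0.png

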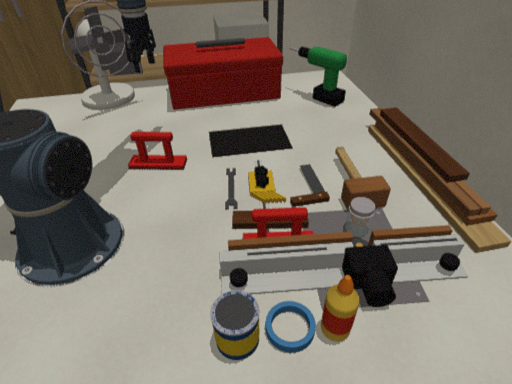

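The top picture shows the fence face running along column ~325 (rows 65–245), with the cutter near (327,137). The right-hand push block is at (303,197), the blank at (276,198), the featherboard at (228,193) and the mat at (135,193). The second red block, at (155,303), is a look-alike. Next I fit the shapes from depth.

```bash
cat > h.py <<'E'
from bench import manip
import numpy as np,cv2
def cloud(d,cal):
    K=np.array(cal["camera_matrix"]);v,u=np.indices(d.shape)
    P=np.stack([(u-K[0,2])/K[0,0]*d,(v-K[1,2])/K[1,1]*d,d],-1)
    return (P-np.array(cal["t"]))@np.array(cal["R"])
def rect(p):
    (c,s,a)=cv2.minAreaRect((p[:,:2]*1000).astype(np.float32)); 
    if s[0]<s[1]: s=s[::-1];a+=90
    return np.round(c,1),np.round(s,1),round((a+90)%180-90,2),len(p)
E
python3 - <<'E'
from h import *
def sel(P,im,d,box,z,col=None):
    m=(d>0)&(P[...,0]>box[0])&(P[...,0]<box[1])&(P[...,1]>box[2])&(P[...,1]<box[3])&(P[...,2]>z[0])&(P[...,2]<z[1])
    if col is not None: m&=col(im.astype(int))
    m=cv2.morphologyEx(m.astype(np.uint8),cv2.MORPH_OPEN,np.ones((2,2)))>0
    return P[m]
red=lambda i:(i[...,0]>110)&(i[...,1]<60)
brown=lambda i:(i[...,0]<130)&(i[...,0]>i[...,2]+15)&(i[...,1]<80)
blk=lambda i:i.max(-1)<60
yel=lambda i:(i[...,0]>130)&(i[...,2]<90)&(i[...,1]>90)
for c in("top","side"):
    f=np.load(f"pics/{c}0.npz");im,d=f["im"],f["d"];P=cloud(d,manip.get_calibration(c));print(c)
    for n,a in dict(handle=((.38,.65,-.17,-.05),(.105,.13),red),sole=((.38,.65,-.17,-.03),(.008,.03),red),pball=((.38,.65,-.17,-.03),(.008,.13),red),
      blank=((.35,.65,-.1,.03),(.012,.03),brown),mat=((.38,.75,.25,.52),(-.005,.012),blk),
      feather=((.4,.62,.02,.21),(.008,.027),yel),knob=((.4,.62,.02,.21),(.035,.056),None)).items():
        p=sel(P,im,d,*a)
        if len(p)>10: print(n,*rect(p),"z",np.round(np.percentile(p[:,2],[10,50,90]),4))
        else: print(n,len(p))
    # fence top edge: work-side edge of points with z .06-.085
    m=(d>0)&(P[...,2]>.066)&(P[...,2]<.085)&(P[...,0]>.3)&(P[...,0]<.95)&(P[...,1]<-.08)&(P[...,1]>-.28)
    p=P[m];b=[]
    for x in np.arange(.3,.95,.02):
        q=p[(p[:,0]>=x)&(p[:,0]<x+.02)]
        if len(q)>2:b.append((x+.01,q[:,1].max(),q[:,1].min(),len(q)))
    print("fence",[tuple(np.round(t,3)) for t in b]); print(p[:,0].min(),p[:,0].max())
E
```

```text
top
handle [446.7 -91.7] [320.5  60.6] -25.58 434 z [0.022  0.1185 0.1218]
sole [ 512.1 -121.5] [174.5  58.7] -10.3 545 z [0.0161 0.0199 0.0251]
pball [447.3 -95.8] [319.8  88.6] -21.82 1008 z [0.0174 0.0223 0.1206]
blank [483.  -28.2] [336.  108.4] -0.44 1191 z [0.018  0.0233 0.0262]
mat [503.2 228.4] [507.4 289.6] 79.67 4815 z [0.0028 0.0056 0.0084]
feather [435.8  90.7] [258.1 145.1] 6.14 603 z [0.0039 0.0195 0.0234]
knob [526.  121.5] [80.6 40.1] 82.08 264 z [0.0291 0.0464 0.0495]
fence [(np.float64(0.39), np.float64(-0.144), np.float64(-0.163), np.float64(35.0)), (np.float64(0.41), np.float64(-0.145), np.float64(-0.192), np.float64(59.0)), (np.float64(0.43), np.float64(-0.148), np.float64(-0.184), np.float64(54.0)), (np.float64(0.45), np.float64(-0.15), np.float64(-0.185), np.float64(50.0)), (np.float64(0.47), np.float64(-0.099), np.float64(-0.171), np.float64(50.0)), (np.float64(0.49), np.float64(-0.1), np.float64(-0.189), np.float64(59.0)), (np.float64(0.51), np.float64(-0.158), np.float64(-0.201), np.float64(53.0)), (np.float64(0.53), np.float64(-0.16), np.float64(-0.197), np
[... 3409 characters left out ...]
np.float64(-0.279), np.float64(259.0)), (np.float64(0.75), np.float64(-0.086), np.float64(-0.212), np.float64(121.0)), (np.float64(0.77), np.float64(-0.195), np.float64(-0.214), np.float64(76.0)), (np.float64(0.79), np.float64(-0.198), np.float64(-0.218), np.float64(70.0)), (np.float64(0.81), np.float64(-0.199), np.float64(-0.221), np.float64(71.0)), (np.float64(0.83), np.float64(-0.202), np.float64(-0.222), np.float64(69.0)), (np.float64(0.85), np.float64(-0.204), np.float64(-0.225), np.float64(74.0)), (np.float64(0.87), np.float64(-0.206), np.float64(-0.228), np.float64(72.0)), (np.float64(0.89), np.float64(-0.21), np.float64(-0.23), np.float64(70.0))]
0.3845471713602083 0.9016924925038461
```

```bash
python3 - <<'E'
import cv2
im=cv2.imread("pics/top0.png")[50:260,180:400]
cv2.imwrite("pics/crop0.png",cv2.resize(im,None,fx=2.8,fy=2.8,interpolation=cv2.INTER_CUBIC))
E
```

```text
(no output)
```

View pics/crop0.png

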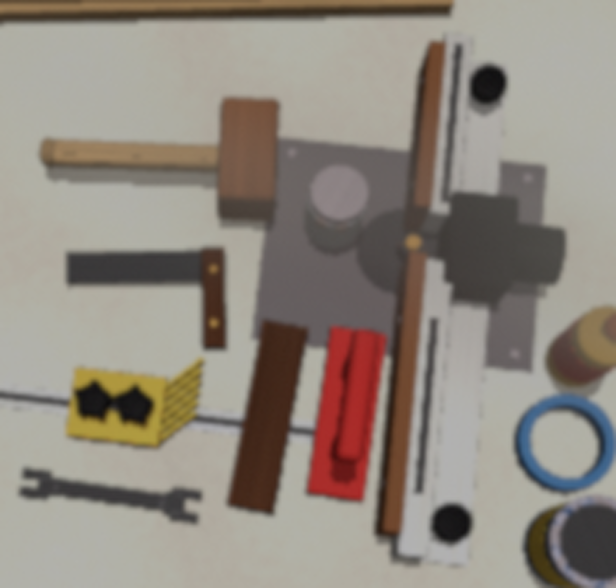

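The crop shows the blank (crop 268,418) and the push block (345,415) lying nearly along the fence. The featherboard knobs are at (95,402) and (133,405), with fingers toward the fence. The first mask let in stray pixels, so I'll clean it up with connected components.

```bash
python3 - <<'E'
from h import *
def sel(P,im,d,box,z,col=None):
    m=(d>0)&(P[...,0]>box[0])&(P[...,0]<box[1])&(P[...,1]>box[2])&(P[...,1]<box[3])&(P[...,2]>z[0])&(P[...,2]<z[1])
    if col is not None: m&=col(im.astype(int))
    n,l,s,_=cv2.connectedComponentsWithStats(m.astype(np.uint8),connectivity=4)
    if n<2: return P[m]
    return P[l==1+s[1:,4].argmax()]
red=lambda i:(i[...,0]>90)&(i[...,1]<70)
brown=lambda i:(i[...,0]<130)&(i[...,0]>i[...,2]+10)&(i[...,1]<80)
blk=lambda i:i.max(-1)<60
yel=lambda i:(i[...,0]>110)&(i[...,2]<110)&(i[...,1]>80)
for c in("top","side"):
    f=np.load(f"pics/{c}0.npz");im,d=f["im"],f["d"];P=cloud(d,manip.get_calibration(c));print(c)
    for n,a in dict(handle=((.38,.65,-.145,-.05),(.105,.13),red),sole=((.38,.65,-.17,-.03),(.008,.03),red),
      blank=((.35,.65,-.1,.03),(.012,.03),brown),mat=((.38,.75,.25,.52),(-.005,.012),blk),
      feather=((.4,.62,.02,.21),(.008,.027),yel),plate=((.4,.62,.078,.21),(.012,.027),yel),knob=((.4,.62,.02,.21),(.038,.056),None)).items():
        p=sel(P,im,d,*a); print(n,*rect(p),"z",np.round(np.percentile(p[:,2],[10,50,90]),4))
    for nm,xs in(("near",(.39,.66)),("far",(.77,.89))):
        b=[]
        for x in np.arange(*xs,.01):
            q=P[(d>0)&(P[...,2]>.066)&(P[...,2]<.085)&(abs(P[...,0]-x)<.006)&(P[...,1]<-.132-.128*(x-.39))&(P[...,1]>-.28)]
            b.append((x,q[:,1].max()))
        b=np.array(b);k=np.polyfit(b[:,0],b[:,1],1);k=np.polyfit(*b[abs(np.polyval(k,b[:,0])-b[:,1])<.004].T,1);print(nm,k,np.degrees(np.arctan(k[0])))
    q=P[(d>0)&(P[...,2]>.068)&(P[...,2]<.082)&(P[...,1]<-.13)&(P[...,1]>-.23)]
    q=q[abs(q[:,1]+.1455+.012+.128*(q[:,0]-.39))<.008]; s=(q-[.39,-.157,0])[:,:2]@[.992,-.127]; s.sort();print("ends",s[[3,-4]],"gap",[ (s[i],s[i+1]) for i in np.where(np.diff(s)>.008)[0]])
    print("jar",*rect(sel(P,im,d,(.66,.77,-.17,-.05),(.06,.1))),"tape",*rect(sel(P,im,d,(.4,.57,-.42,-.26),(.012,.035))))
    for n in("cutter","feather_tips","feather_tail"):
        print(n,[(np.round(r["at"],3).tolist(),round(r["confidence"],2)) for r in manip.look_for(c,n)][:2])
E
```

```text
top
handle [ 514.4 -118.1] [126.7  26.3] -10.0 458 z [0.115  0.1186 0.1218]
sole [ 514.9 -117.3] [177.9  59.5] -10.27 661 z [0.0171 0.0199 0.0224]
blank [513.5 -36.2] [201.   49.2] -11.56 1066 z [0.0212 0.0238 0.0264]
mat [535.4 383.2] [273.7 165.5] -1.64 4816 z [0.0029 0.0056 0.0084]
feather [523.7 102.8] [145.4  85.8] -85.08 694 z [0.015  0.0198 0.0229]
plate [523.4 123.3] [98.6 72.2] 82.98 456 z [0.0177 0.0206 0.0233]
knob [521.7 101.2] [37.5 37.1] 88.12 132 z [0.043  0.047  0.0496]
near [-0.13076277 -0.09211088] -7.449884962157785
far [-0.13213417 -0.09117212] -7.527126016977545
ends [-0.00234262  0.51503516] gap [(np.float64(0.28033204700066217), np.float64(0.331084440689425))]
jar [ 729.4 -108.2] [61.3 59.3] 6.45 406 tape [ 481.8 -341.7] [99.3 98.1] -72.13 487
cutter []
feather_tips [([0.523, 0.108, 0.019], 0.81), ([0.671, 0.074, 0.012], 0.68)]
feather_tail [([0.518, 0.112, 0.019], 0.6)]
side
handle [ 513.  -121.8] [126.9  25. ] -9.42 525 z [0.1084 0.1167 0.1192]
sole [ 518.3 -102.2] [59.3 15.9] -8.52 97 z [0.0172 0.0187 0.02  ]
blank [443.7 -26.9] [62.9 48.1] -11.51 304 z [0.0175 0.0222 0.0239]
mat [533. 379.] [274.6 166.2] -1.38 1851 z [0.0025 0.0042 0.006 ]
feather [522.6  98.4] [143.7  88.6] -86.04 501 z [0.0147 0.0183 0.0205]
plate [495.3 123.4] [90.1 35.8] -86.11 141 z [0.0175 0.0193 0.0211]
knob [523.  121.5] [82.5 36.7] 80.54 186 z [0.041  0.0452 0.0473]
near [-0.12850237 -0.09498533] -7.322514070217395
far [-0.11913268 -0.10319039] -6.7937798919603
ends [-0.00420917  0.51352494] gap [(np.float64(0.2790613307821122), np.float64(0.3283608996568761))]
jar [ 728.  -114.4] [61.4 60. ] 23.59 514 tape [ 479.1 -344.6] [98.7 98.6] -30.8 1049
cutter [([0.646, -0.224, 0.037], 0.66)]
feather_tips [([0.518, 0.091, 0.018], 0.64)]
feather_tail [([0.522, 0.089, 0.019], 0.91)]
```

Fence origin comes out near (0.545, -0.164) with yaw -7.4°. The 50 mm gap and its end points match the given sizes, and so do the block, blank, mat and plate dimensions. Now I pick up the push block.

```bash
cat >> h.py <<'E'
TH=np.radians(-7.4);X=np.array([np.cos(TH),np.sin(TH),0]);Y=np.array([-np.sin(TH),np.cos(TH),0]);F=np.array([.545,-.164,0])
def fw(x,y,z): return F+X*x+Y*y+np.array([0,0,z])
def down(a):
    "tool down, tool x along world yaw a (deg); the half turn nearest the present joints"
    best=None
    for k in(0,180):
        r=np.radians(a+k);R=np.array([[np.cos(r),np.sin(r),0],[np.sin(r),-np.cos(r),0],[0,0,-1]])
        q=manip.inverse_kinematics(list(manip.current_ee_pos()),R)
        if q is not None:
            c=abs(np.array(q)-manip.current_qpos()).max()
            if best is None or c<best[0]: best=(c,R)
    return best[1]
def st(n=""): print(n,"t",round(manip.current_time(),2),"p",np.round(manip.current_ee_pos(),4),"F",np.round(manip.current_force(),2),"w",round(manip.current_grip_width(),3),"gf",round(manip.current_grip_force(),1))
E
python3 - <<'E'
from h import *
c=np.array([.514,-.1195]);R=down(-10)
manip.set_gripper(.6,40); st()
manip.move_ptp([*c,.2],R); manip.move_l([*c,.089]); st("at")
manip.set_gripper(0,40); st("grip")
manip.move_l([*c,.12],max_speed=.08); st("up"); manip.move_l([*c,.24]); st()
im,_=manip.grab_frame("side"); cv2.imwrite("pics/s1.png",im[80:330,120:420,::-1])
E
```

```text
t 2.03 p [0.2211 0.5036 0.2313] F [ 0.53  0.34 -0.02] w 0.599 gf 0.0
at t 5.38 p [ 0.5145 -0.1196  0.0898] F [ 0.03  0.94 -0.19] w 0.604 gf 0.0
grip t 5.72 p [ 0.5145 -0.1195  0.0898] F [-0.61  2.32  6.68] w 0.294 gf 41.1
up t 6.27 p [ 0.5139 -0.1195  0.12  ] F [ 0.37  0.18 -1.74] w 0.292 gf 39.8
 t 7.22 p [ 0.5135 -0.1193  0.239 ] F [-0.08 -0.59 -1.95] w 0.299 gf 39.8
```

View pics/s1.png

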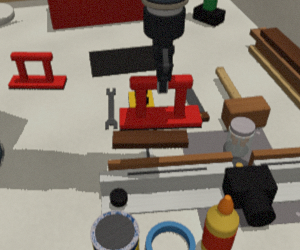

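The picture shows the block held level by its handle, at (160,105) in the crop. Now I place it on the mat.

```bash
python3 - <<'E'
from h import *
c=np.array([.534,.381]);R=down(-1.5)
manip.move_ptp([*c,.24],R); manip.move_l([*c,.1]); 
f0=np.mean([manip.current_force()[2] for _ in range(5)]); st("over")
z=.1
while z>.088:
    z-=.001; manip.move_l([*c,z],max_speed=.02)
    if manip.current_force()[2]-f0>2.0: break
st("touch"); manip.set_gripper(.6); manip.dwell(.2); st("open"); manip.move_l([*c,.2],max_speed=.25); st()
manip.move_ptp(fw(-.05,.176,.2),down(-7.4+90)); st()
for cam in("top","side"):
    im,d=manip.grab_frame(cam); np.savez(f"pics/{cam}1.npz",im=im,d=d)
    cv2.imwrite(f"pics/{cam}1.png",im[...,::-1])
    print([(np.round(r["at"],3).tolist(),round(r["confidence"],2)) for r in manip.look_for(cam,"push_block")][:3])
E
```

```text
over t 10.17 p [0.5346 0.3813 0.1011] F [-0.43 -0.57 -2.86] w 0.299 gf 39.8
touch t 11.92 p [0.534  0.3812 0.0938] F [-3.37 -0.94  5.54] w 0.298 gf 40.7
open t 12.48 p [0.534  0.381  0.0929] F [ 0.24 -0.06 -1.06] w 0.601 gf 0.0
 t 13.06 p [0.5339 0.3809 0.2002] F [-0.13  0.33 -0.46] w 0.597 gf 0.0Traceback (most recent call last):
  File "<stdin>", line 10, in <module>
bench.Unreachable: the arm cannot take that pose within its joint ranges
```

```bash
sed -i 's/def down(a):/def down(a,p=None):/; s/list(manip.current_ee_pos())/list(manip.current_ee_pos() if p is None else p)/' h.py; python3 - <<'E'
from h import *
p=fw(-.049,.177,.2); R=down(-7.4+90,p)
manip.move_ptp(p,R); st()
for cam in("top","side"):
    im,d=manip.grab_frame(cam); np.savez(f"pics/{cam}1.npz",im=im,d=d)
    cv2.imwrite(f"pics/{cam}1.png",im[...,::-1])
    P=cloud(d,manip.get_calibration(cam));print(cam)
    i=im.astype(int)
    for n,m in dict(pb=(d>0)&(i[...,0]>90)&(i[...,1]<70)&(P[...,1]>.3)&(P[...,0]>.4)&(P[...,2]<.13)&(P[...,2]>.105),sole=(d>0)&(i[...,0]>90)&(i[...,1]<70)&(P[...,1]>.3)&(P[...,0]>.4)&(P[...,2]<.035)&(P[...,2]>.014)).items():print(n,*rect(P[m]),np.percentile(P[m][:,2],[10,50,90]))
E
```

```text
t 14.42 p [0.5194 0.0184 0.1997] F [0.01 0.1  0.53] w 0.596 gf 0.0
top
pb [534.5 380.4] [128.4  26.8] -2.06 482 [0.11526747 0.12233761 0.12500126]
sole [536. 381.] [179.4  61.1] -1.5 874 [0.02025282 0.02327883 0.02613562]
side
pb [442.7 511.5] [345.6  64.9] -65.62 62 [0.10718336 0.11461468 0.1220636 ]
sole [532.5 377.7] [179.8  65.8] -2.63 403 [0.01726191 0.02190815 0.02433351]
```

View pics/side1.png

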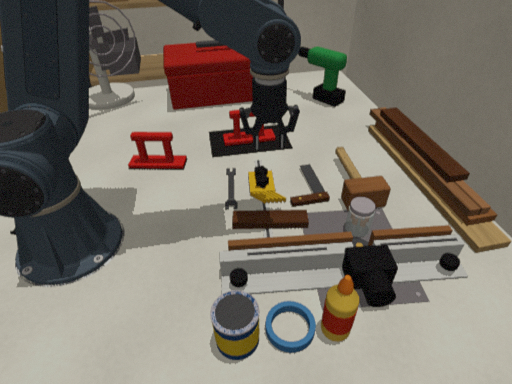

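The picture shows the block flat on the mat (248,135) and the gripper hovering over the gap between the blank and the featherboard. Now I push the blank.

```bash
python3 - <<'E'
from h import *
fy=lambda n=3: float(np.mean([np.dot(manip.current_force(),Y) for _ in range(n)]))
x,z=-.049,.005
manip.move_l(fw(x,.177,z),max_speed=.15); manip.dwell(.1); st("low"); f0=fy();print(f0,np.dot(manip.current_force(),X))
log=[];y=.177
while y>.052:
    s=.004 if y>.080 else .0006
    y-=s; manip.move_l(fw(x,y,z),max_speed=.04 if y>.080 else .01); f=fy()-f0; log.append((round(y*1e3,1),round(f,2)))
    if f>4.5: break
print(log); st()
manip.dwell(.2); print("hold",fy(5)-f0)
y+=.02; manip.move_l(fw(x,y,z),max_speed=.05); st("back")
E
```

```text
low t 16.07 p [0.5197 0.0179 0.0057] F [-0.14 -0.4  -0.55] w 0.601 gf 0.0
-0.4119298055631166 -0.08838476576766621
[(173.0, 0.73), (169.0, 0.17), (165.0, -0.03), (161.0, 0.12), (157.0, 1.14), (153.0, -0.74), (149.0, 0.51), (145.0, -0.02), (141.0, 1.25), (137.0, 0.54), (133.0, -0.01), (129.0, 0.82), (125.0, 0.35), (121.0, 0.84), (117.0, -0.73), (113.0, 0.74), (109.0, 1.06), (105.0, 0.24), (101.0, -0.26), (97.0, 0.76), (93.0, 1.03), (89.0, 0.6), (85.0, 0.5), (81.0, 0.06), (77.0, 0.56), (76.4, 0.22), (75.8, 1.34), (75.2, 1.12), (74.6, 0.11), (74.0, 1.54), (73.4, 0.71), (72.8, 0.77), (72.2, 1.44), (71.6, 0.94), (71.0, 1.44), (70.4, 0.55), (69.8, -0.06), (69.2, 1.55), (68.6, 2.21), (68.0, 0.47), (67.4, 0.98), (66.8, 0.57), (66.2, 0.66), (65.6, 0.89), (65.0, 1.1), (64.4, 1.01), (63.8, 1.79), (63.2, 0.16), (62.6, 0.75), (62.0, 0.44), (61.4, 5.74)]
 t 29.12 p [ 0.5043 -0.0966  0.005 ] F [ 1.93  5.12 -0.05] w 0.603 gf 2.2
hold 6.115699230908169
back t 29.87 p [ 0.507  -0.0768  0.005 ] F [-0.1  -0.28  0.06] w 0.599 gf 0.0
```

```bash
python3 - <<'E'
from h import *
manip.move_l(fw(-.049,.081,.1),max_speed=.3); manip.set_gripper(0,40)
p=fw(-.058,.36,.1);R=down(-7.4+90,p); manip.move_ptp(p,R); st()
for cam in("top","side"):
    im,d=manip.grab_frame(cam); np.savez(f"pics/{cam}2.npz",im=im,d=d);cv2.imwrite(f"pics/{cam}2.png",im[...,::-1])
    P=cloud(d,manip.get_calibration(cam));i=im.astype(int)
    B=((P-F)@np.stack([X,Y,[0,0,1]],1))
    m=(d>0)&(i[...,0]<130)&(i[...,0]>i[...,2]+10)&(i[...,1]<80)&(B[...,1]>.003)&(B[...,1]<.09)&(abs(B[...,0]+.05)<.13)&(P[...,2]>.012)&(P[...,2]<.03)
    n,l,s,_=cv2.connectedComponentsWithStats(m.astype(np.uint8),connectivity=4);print(cam,"blank in fence",*rect(B[l==1+s[1:,4].argmax()]))
    m=(d>0)&(i[...,0]>110)&(i[...,2]<110)&(i[...,1]>80)&(B[...,1]>.15)&(B[...,1]<.36)&(abs(B[...,0]+.058)<.06)&(P[...,2]>.012)&(P[...,2]<.027)
    n,l,s,_=cv2.connectedComponentsWithStats(m.astype(np.uint8),connectivity=4);q=B[l==1+s[1:,4].argmax()];print("feather",*rect(q),q[:,:2].min(0),q[:,:2].max(0))
im=cv2.imread("pics/top2.png")[120:260,150:370];cv2.imwrite("pics/t2c.png",cv2.resize(im,None,fx=2.5,fy=2.5))
E
```

```text
t 31.95 p [0.534  0.1995 0.1   ] F [-0.15 -0.2   0.86] w -0.001 gf 0.0
top blank in fence [-47.4  26.5] [197.8  46.8] 0.11 1061
feather [-56.8 262.7] [145.8  86.1] -78.49 611 [-0.09519269  0.19848355] [-1.19344176e-04  3.31588914e-01]Traceback (most recent call last):
  File "<stdin>", line 9, in <module>
ValueError: attempt to get argmax of an empty sequence
```

The top view puts the blank flush: centre y ≈ 25 mm, yaw 0.1°, x = -47 mm. The featherboard's rear edge is at y = 0.332. Now I push it, measuring the drag first.

```bash
python3 - <<'E'
from h import *
def fy(n=5):
    a=[]
    for _ in range(n): a.append(np.dot(manip.current_force(),Y)); manip.dwell(.01)
    return float(np.mean(a))
x,z=-.058,.010
manip.move_l(fw(x,.36,z),max_speed=.2); manip.dwell(.1); f0=fy(8); st("low"); log=[]
def go(y,v):
    manip.move_l(fw(x,y,z),max_speed=v); f=fy()-f0
    log.append(((manip.current_ee_pos()-F)@Y*1e3,f)); return f
for y in np.arange(.348,.330,-.006): go(y,.03)
go(.25,.06); go(.23,.06)
for y in np.arange(.224,.206,-.002): go(y,.02)
D=np.median([f for p,f in log if p<226]); print("drag",D,np.round(log,2).tolist()); st()
log.clear(); y=.206
while y>.17:
    y-=.0008; f=go(y,.02)-D
    m=np.array(log)[-4:,1].mean()-D
    if f>8.5 or (len(log)>6 and m>4.5): break
    if manip.current_time()>54: break
print(np.round(np.array(log)-[0,D],2).tolist(),y); st()
open("s.txt","w").write(f"{D} {f0} {y}")
E
```

```text
low t 32.82 p [0.5347 0.2006 0.0114] F [ 0.77 -0.05 -0.46] w -0.003 gf 0.0
drag 9.6065319327856 [[347.99, -0.13], [342.14, 4.35], [336.51, 7.06], [250.64, 9.33], [229.92, 2.51], [224.55, 8.42], [222.63, 8.99], [220.65, 9.77], [218.64, 9.59], [216.67, 9.2], [214.65, 9.87], [212.67, 9.63], [210.65, 9.89], [208.67, 9.7], [206.68, 9.5]]
 t 39.46 p [0.5141 0.0484 0.01  ] F [ 1.67  9.44 -0.45] w -0.001 gf 4.7
[[205.98, 1.06], [205.19, 1.52], [204.41, 1.57], [203.61, 1.47], [202.82, 1.43], [202.02, 1.7], [201.2, 1.51], [200.41, 1.19], [199.6, 1.6], [198.79, 1.56], [198.01, 1.8], [197.19, 1.55], [196.41, 1.26], [195.78, 3.51], [195.24, 5.83], [194.7, 8.31]] 0.19320000000000007
 t 44.12 p [0.5125 0.0365 0.01  ] F [ 1.74 18.16 -0.99] w 0.003 gf 8.9
```

Measured with the same 0.8 mm steps, the drag is about 11.1 N. The fingers touch at tool y ≈ 196.2 and stiffen at about 4.4 N/mm, so the pressure is now about 6.8 N. I'll back off and check.

```bash
python3 - <<'E'
from h import *
print(np.dot(manip.current_force(),Y),(manip.current_ee_pos()-F)@Y)
manip.move_l(fw(-.058,.23,.010),max_speed=.1); manip.move_l(fw(-.058,.23,.2),max_speed=.25)
p=fw(-.058,.36,.25); manip.move_ptp(p,down(82.6,p)); st()
im,d=manip.grab_frame("top");P=cloud(d,manip.get_calibration("top"));i=im.astype(int);B=((P-F)@np.stack([X,Y,[0,0,1]],1))
m=(d>0)&(i[...,0]<130)&(i[...,0]>i[...,2]+10)&(i[...,1]<80)&(B[...,1]>.003)&(B[...,1]<.09)&(abs(B[...,0]+.05)<.13)&(P[...,2]>.012)&(P[...,2]<.03)
n,l,s,_=cv2.connectedComponentsWithStats(m.astype(np.uint8),connectivity=4);print("blank",*rect(B[l==1+s[1:,4].argmax()]))
cv2.imwrite("pics/t3.png",cv2.resize(im[60:260,90:370,::-1],None,fx=2.5,fy=2.5))
E
```

```text
18.23596505782201 0.1946977682093175
 t 46.17 p [0.5333 0.2006 0.2486] F [-0.75 -0.43 -0.92] w 0.0 gf 0.0
blank [-46.8  25.9] [198.3  46.7] 0.4 1058
```

View pics/t3.png

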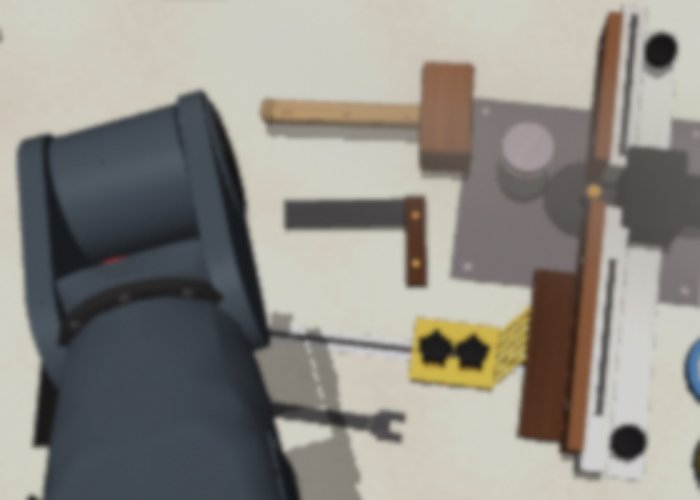

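The blank lies flush against the fence (550,355) with the featherboard fingers bearing on it (515,345), and the other items have not moved. Handing in.

```bash
python3 -c "
from bench import manip
print(manip.sign_off(), manip.current_time())"
```

```text
the job is handed in; nothing more can be done
the job is handed in; nothing more can be done
```

The job is handed in: the push block is flat on the mat, the blank is flush against the fence at x ≈ -47 mm, and the featherboard fingers press on it with about 6.8 N by my force readings; the sign-off gave no verdict.

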